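# Push up the guard window of a creasing machine

## Robot

A 6-joint arm with a two-finger parallel gripper is mounted at the origin on the work surface. World frame = base frame: x ahead of the robot, y to its left, z up, the work surface at z = 0. Lengths are in m, angles in rad, forces in N, time in s.
With the tool pointing down it reaches from about 0.375 to 0.9 m from the base axis. Payload 3.1 kg.
Tool frame: the origin (TCP) lies midway between the tips of the shut fingers; the grasp point (between the pads) lies 19 mm behind it; z points along the fingers, y is the direction in which the jaws open and shut (so a half turn about z gives the same grasp; the last joint's range is limited). The gripper opens to 85 mm and grips with 20 to 120 N. Pads are 22 mm wide; open, the fingers measure 114 mm over their backs; the gripper's body (76 mm by 85 mm) begins 54 mm behind the grasp point. The pads swing forward as they close: fully open they stand 13 mm farther back than shut.
Start: joints at [1.058, 0.527, 1.433, -0, 1.181, -0.178], TCP at [0.205, 0.59, 0.231] pointing down, gripper open.
Joint ranges: [-3.08, 3.08], [-0.75, 2.2], [0.22, 2.44], [-1.43, 4.57], [0, 2.65], [-2.85, 2.85]. Speed limits (rad/s): [2.79, 2.79, 3.14, 3.14, 3.14, 3.14].

## Interface

Orientations are given as a unit quaternion [x, y, z, w].
In Python, from station import manip gives the robot as it stands.
- The arm moves only by the tool play_rows, never from a script. Its argument "increments" is a list of rows, each a list of 3 entries, a list of its own where there are three numbers: the shift along the tool's x, y, z in m, then the turn, a rotation vector about the tool's x, y, z in rad, then the opening, from 0 (shut) to 1 (fully open). A call has 1 to 10 rows; each row is the pose to reach, as a shift and turn from the pose commanded when the call began, along the tool's axes at that moment; what a row does not reach only later rows make up. A row lasts 1/10 s, in which the tool goes at most 50 mm and 8.59 degrees, less where a joint would pass 70% of its speed; a pose out of reach is approached as far as the arm can. A call with a gripper value outside its range is refused whole. The fingers move at their own pace and stop on an object; "force" is the grip in N (left out, the last holds). Time passes only in rows, so rows that repeat a pose let the fingers close. It gives the time, the measured TCP pose, the force and the opening at its end, in the units of the state.
- manip.sense(): the state, without advancing time (a new reading comes with each control period).
- manip.snapshot(name): name is "scene" or "side" or "wrist"; returns (picture, depth): 384x512x3 uint8, red, green, blue; 384x512 float32, m along the optical axis (not along the pixel's ray), 0 where there is no reading.
- manip.camera_model(name): a dict with "camera_matrix" (3x3 intrinsics, pixels), "R" (3x3) and "t" (3): a world point X has camera coordinates R X + t. Camera axes: x right, y down, z forward; pixel columns grow to the right and rows downward; lengths in m; the calibration is good to about 2 mm. A picture is of the moment at which its call begins: read the wrist's pose just before it. camera_model takes no time and is no camera call; for the wrist camera it gives the pose at the moment of the call.
- manip.sign_off(): hands the job in, once; it reports no verdict.
Trained networks look in the newest picture that a camera, given by its name, has taken for a name from the list of things; names that differ only in an ending like _2 or _b are one class to them, and where a whole thing is asked for, a point or a joint stands for the part that bears it (a point fixed in the world has none). Each returns a list of dicts, best first, with "p" (0 to 1); they miss things now and then, are a little off and sometimes report something else, mostly with a low value. They report only what shows in the picture. A call takes as long as a camera call.
- manip.regions_of(camera, thing): "region" (384x512 bool, what is visible of it) and "rect" ([left, top, width, height] in pixels, round what is visible of it).
The state is a dict: "t": time; "q": joint angles; "qd": joint speeds; "tau": joint torques, N m; "tcp_pos": TCP position; "tool_rot": TCP orientation; "force": force on the tool from outside, world axes, zero at the start; "ft_torque": the same for the moment, N m; "finger_gap": opening from 0.0 (shut) to 1.0 (fully open).
Only numpy, scipy, OpenCV 4.12 (cv2) and the standard library are available. Lean on these libraries where they do the work, as an engineer would, in place of code of your own. Each camera call takes 0.05 s, during which the arm holds its last target.

## Task

Open the clear guard window of the creasing machine: with the fingertips beneath its red lip, push it up until the orange pointers stand inside the green bands on the rails, then take the hand away and leave it standing there. Only push the lip from below: do not grip it or press on its black top. Leave the glue bottle, mug, loupe and magnifier where they are.

Things in the scene. Friction and masses are not known exactly. Their poses are not given: they have to be found in the camera images.
- machine: Creasing machine, fixed; grey base 300 x 460 x 45 mm. Axes: x away from the operator into it, y to the operator's left, z up. Origin on the bench under the window's foot; the base fills x 15 to 315 mm, its two feet (y 185 to 225 mm either side) reach to x = -65 mm. Rails and window lean back 40 deg from vertical (tops farther in x), to 440 mm high. Blue cheeks, beam and bed lie behind the window.
- lip_under (a point): Centre of the red lip's flat underside, 20 mm from the pane and from the free edge. Lip: 200 mm long (machine y), 40 mm deep, square to the leaning pane, so its free edge is nearer the operator and higher than its root. Site z points up the rails, the way it slides (0.643 machine x + 0.766 up); point x into the machine and down. Starts 110 to 150 mm above the bench, free space beneath.
- guard (a joint): How far the window has been pushed up along the leaning rails, in m: 0 fully down, 0.20 at the upper stop. Counterweights hidden in the rails balance it: it stays wherever it is left, and 1.4 to 5 N along the rails (some more when moved fast) slide it up.
- pointer (a point): Middle of the orange pointer (6 mm high, one at each side of the window, moving with it) where it crosses in front of the right-hand rail (machine y = -196 mm).
- mark (a point): Point midway up the green band on the right-hand rail (band 30 mm high, the left rail has one at the same height), on the line along which pointer slides. The bands do not move during the work.
- marker (a joint): Height setting of the green bands in m along the rails, in the same measure as guard: the pointers are at the middle of the bands when guard equals marker.
- glue: White glue bottle with orange cap, 48 mm across, 115 mm tall, loose; origin at the centre of its underside.
- mug: Blue mug, 76 mm across plus handle, 85 mm tall, loose; origin at the centre of its underside.
- loupe: Black loupe, 44 mm across, 50 mm tall, loose; origin at the centre of its underside.
- magnifier: Black hand magnifier lying flat, 14 mm thick, 175 mm long along its x (lens 76 mm across, centred at x = +55 mm); loose; origin near the middle of its underside. It lies on the bench in front of the machine.
- lip_top (a point): Centre of the top of the lip: a black rubber strip (35 x 200 x 5 mm) on the red part (8 mm thick), not to be pressed or gripped. The strip reaches from 2 to 37 mm out from the pane, the red part 3 mm farther. Axes as lip_under.

How it is judged:
By the outcome, as a careful person would: the job done as asked, in the order asked, and still so for the second after the job is handed in, with the robot touching nothing.
It also fails if it takes over 38 s, if anything falls off the work surface, if the arm or the gripper's body presses on something with over 40 N, if the wrist force passes 120 N, or if a joint passes its speed limit or range.

## Working session

There is one attempt and no reset: what is moved stays moved. The work goes in short steps, Python scripts to look and compute and a tool call to move; the robot and the scene stay as the last step left them, time stands still between calls to the robot, and variables do not carry over. Pictures are saved under pics/ and viewed, and the job is handed in when it is done.

Besides the shell and the picture viewer there is one more tool, called after "Call:" as name(argument=value, ...) on one line, values as JSON. play_rows: Moves the arm, as the interface text tells. Its arguments: {"type":"object","properties":{"increments":{"type":"array"},"force":{"type":"number"}},"required":["increments"]}

```bash
ls; mkdir -p pics; cat > h.py <<'E'
import numpy as np, cv2
from station import manip
from scipy.spatial.transform import Rotation as R
def snap(cam,name):
    s=manip.sense(); m=manip.camera_model(cam); p,d=manip.snapshot(cam)
    cv2.imwrite(f'pics/{name}.png',cv2.cvtColor(p,cv2.COLOR_RGB2BGR)); np.savez(f'{name}.npz',p=p,d=d,K=m['camera_matrix'],R=m['R'],t=m['t'])
    return p,d,m
def cloud(d,K,Rm,t):
    v,u=np.mgrid[:d.shape[0],:d.shape[1]]
    K=np.array(K); X=np.stack([(u-K[0,2])/K[0,0]*d,(v-K[1,2])/K[1,1]*d,d],-1)
    return (X-np.array(t))@np.array(Rm)
E
python3 - <<'E'
from h import *
for c in ['scene','side','wrist']:
    p,d,m=snap(c,c+'0'); print(c,np.round(-np.array(m['R']).T@np.array(m['t']),3))
print(manip.sense())
E
```

```text
pics
scene [1.33  0.117 1.027]
side [ 0.458 -1.096  1.03 ]
wrist [0.13  0.617 0.374]
{'t': 0.15, 'q': array([ 1.05848068e+00,  5.28258668e-01,  1.43363908e+00, -1.96673222e-05,
        1.18137640e+00, -1.78526313e-01]), 'qd': array([-0.00058632, -0.0023889 , -0.00469719,  0.00194599, -0.00075733,
        0.00049305]), 'tau': array([ 8.39187469e-04, -4.42742836e+01, -1.78275132e+01, -2.33159853e-04,
        5.61278255e-03,  6.38374942e-06]), 'tcp_pos': array([0.2044807 , 0.59001265, 0.2305448 ]), 'tool_rot': array([ 1.66117224e-01,  9.86105654e-01, -7.94165026e-04, -2.76113509e-04]), 'force': array([ 0.06399941, -0.68549804,  0.09162338]), 'ft_torque': array([-0.01258193,  0.02728085,  0.03184938]), 'finger_gap': 1.0004492827969784}
```

View pics/scene0.png

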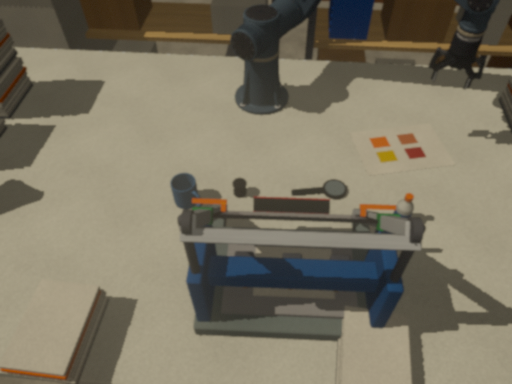

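View pics/side0.png

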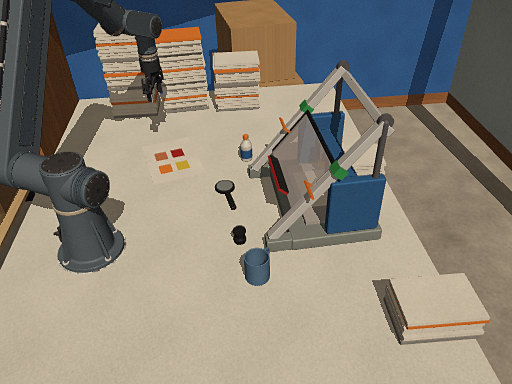

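View pics/wrist0.png

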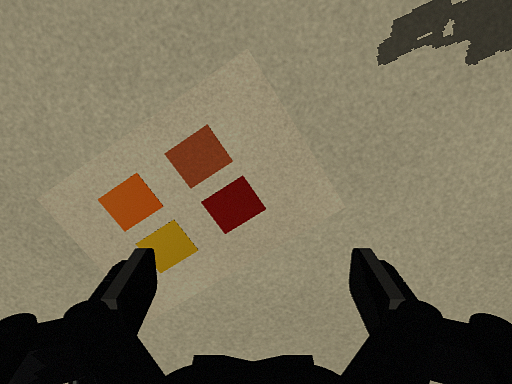

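The side view shows the green bands at about (307,105) and (339,172), the orange pointers at (284,125) and (309,190), and the red lip at (278,175). The mug is at (257,266), the loupe at (239,235), the magnifier at (227,190) and the glue at (246,150).

```bash
python3 - <<'E'
from h import *
for c in ['side','scene']:
    z=np.load(c+'0.npz'); p=z['p'];d=z['d'];C=cloud(d,z['K'],z['R'],z['t'])
    hsv=cv2.cvtColor(p,cv2.COLOR_RGB2HSV)
    H,S,V=[hsv[...,i].astype(int) for i in range(3)]
    for n,m in dict(green=(abs(H-65)<22)&(S>120)&(V>40),orange=(H>5)&(H<18)&(S>180)&(V>120),red=((H<4)|(H>174))&(S>130)&(V>60)).items():
        k,l,st,ce=cv2.connectedComponentsWithStats(m.astype(np.uint8))
        for i in range(1,k):
            if st[i,4]<12: continue
            q=C[(l==i)&(d>0)]
            print(c,n,st[i],np.round(np.median(q,0),3),np.round(q.min(0),3),np.round(q.max(0),3))
    for n in ['mug','glue','loupe','magnifier']:
        r=manip.regions_of(c,n)
        if r:
            q=C[r[0]['region']&(d>0)]; print(c,n,round(r[0]['p'],2),np.round(np.median(q,0),3),np.round(np.percentile(q,3,axis=0),3),np.round(np.percentile(q,97,axis=0),3))
E
python3 - <<'E'
import cv2
for f,(a,b,c,d) in dict(side=(200,60,400,300)).items():
    i=cv2.imread(f'pics/{f}0.png')[b:d,a:c]; cv2.imwrite('pics/sidecrop.png',cv2.resize(i,None,fx=2.5,fy=2.5,interpolation=2)) 
i=cv2.imread('pics/scene0.png')[150:350,160:440]; cv2.imwrite('pics/scenecrop.png',cv2.resize(i,None,fx=2.5,fy=2.5,interpolation=2))
E
```

```text
side green [300 100  14  14  93] [0.761 0.323 0.29 ] [0.746 0.294 0.272] [0.789 0.363 0.306]
side green [330 160  19  20 200] [ 0.781 -0.079  0.288] [ 0.763 -0.086  0.189] [0.855 0.062 0.307]
side orange [155  27  46  17 545] [0.301 0.968 0.362] [0.196 0.557 0.345] [0.397 1.074 0.504]
side orange [96 42 41  5 93] [0.032 0.906 0.36 ] [-0.059  0.893  0.351] [0.117 0.918 0.368]
side orange [162  67  42   6  91] [0.299 0.927 0.217] [0.207 0.654 0.21 ] [0.397 0.943 0.321]
side orange [214  68  45   5 128] [0.548 0.891 0.212] [0.446 0.874 0.202] [0.651 0.911 0.22 ]
side orange [104  72  36   5 104] [0.022 0.903 0.222] [-0.055  0.889  0.213] [0.104 0.917 0.229]
side orange [165  95  42   6  78] [0.295 0.923 0.079] [0.198 0.906 0.069] [0.397 0.937 0.087]
side orange [215  95  44   4  65] [0.546 0.901 0.074] [0.44  0.892 0.065] [0.649 0.934 0.083]
side orange [279 118  12  15  43] [0.683 0.311 0.226] [0.675 0.289 0.205] [0.706 0.373 0.233]
side orange [243 134   5   6  27] [0.549 0.452 0.113] [0.541 0.443 0.102] [0.558 0.47  0.121]
side orange [159 164  14  10  90] [0.216 0.428 0.005] [ 0.19 
[... 870 characters left out ...]
 7   7  36] [0.556 0.458 0.116] [0.545 0.451 0.107] [0.564 0.468 0.121]
scene orange [192 199  34  13 168] [ 0.704 -0.058  0.224] [ 0.697 -0.107  0.209] [ 0.72  -0.025  0.229]
scene orange [361 205  34  11 135] [0.686 0.324 0.224] [0.681 0.3   0.21 ] [0.704 0.379 0.229]
scene orange [  2 369  63  10 152] [ 1.091 -0.398  0.076] [ 1.087 -0.468  0.068] [ 1.094 -0.329  0.082]
scene mug 0.69 [ 0.549 -0.187  0.057] [ 0.493 -0.221  0.008] [ 0.567 -0.145  0.086]
scene glue 0.7 [0.562 0.455 0.08 ] [0.542 0.437 0.045] [0.575 0.478 0.118]
scene loupe 0.83 [ 0.498 -0.023  0.047] [ 0.472 -0.041  0.004] [ 0.508 -0.006  0.054]
scene magnifier 0.75 [0.466 0.254 0.014] [0.423 0.146 0.006] [0.487 0.3   0.018]
```

View pics/sidecrop.png

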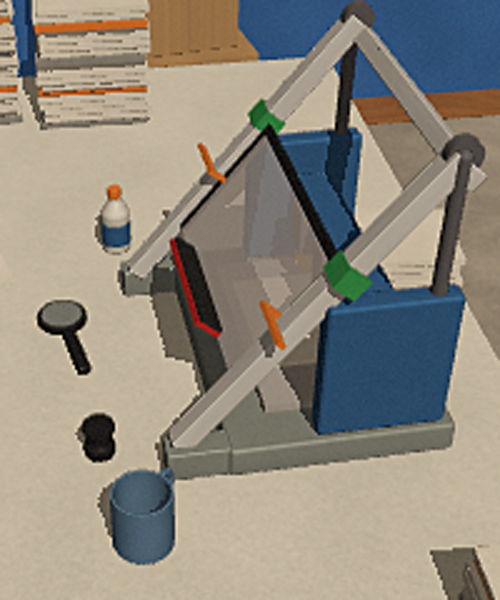

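View pics/scenecrop.png

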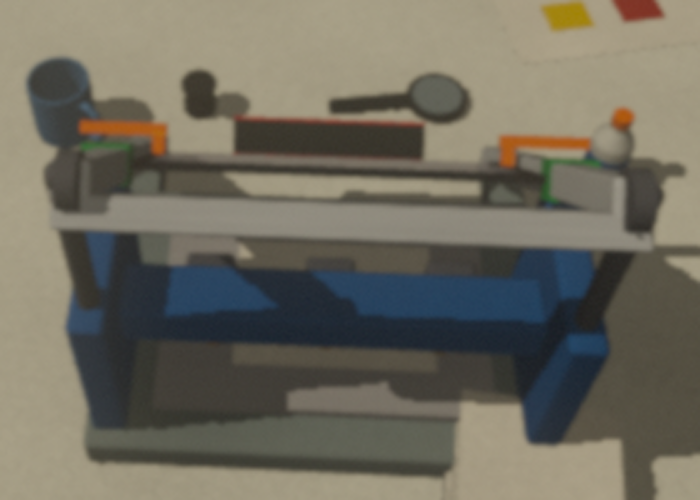

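```bash
python3 - <<'E'
from h import *
yaw=np.arctan2(0.018,0.393)
for yaw in [0.02,0.035,0.05]:
  Rz=R.from_euler('z',yaw).as_matrix(); u=Rz@[.643,0,.766]; n=Rz@[-.766,0,.643]; y=Rz@[0,1,0]
  print('yaw',yaw)
  for c in ['side','scene']:
    z=np.load(c+'0.npz'); p=z['p'];d=z['d'];C=cloud(d,z['K'],z['R'],z['t'])
    hsv=cv2.cvtColor(p,cv2.COLOR_RGB2HSV);H,S,V=[hsv[...,i].astype(int) for i in range(3)]
    ok=(d>0)&(C[...,0]>.58)&(C[...,0]<.85)&(C[...,1]>-.12)&(C[...,1]<.4)&(C[...,2]>.1)&(C[...,2]<.4)
    L=C@np.stack([n,y,u],1)
    for nm,m in dict(green=(abs(H-65)<22)&(S>100)&(V>30)&ok,orange=(H>5)&(H<18)&(S>170)&(V>90)&ok,red=((H<5)|(H>172))&(S>120)&(V>50)&ok).items():
      for side in ([0,1] if nm!='red' else [2]):
        mm=m if side==2 else m&((C[...,1]>.13)==side)
        q=L[mm]
        if len(q)>5: print(c,nm,side,len(q),np.round(np.percentile(q,[5,50,95],axis=0).T*1000).tolist())
    if yaw==.035:
      # black strip: dark pix near
      m=ok&(V<60)&(C[...,2]<.22)&(C[...,1]>0.02)&(C[...,1]<.26)&(C[...,0]<.70)
      q=L[m];print('dark',len(q),np.round(np.percentile(q,[2,10,50,90,98],axis=0).T*1000).tolist())
E
```

```text
yaw 0.02
side green 0 197 [[-436.0, -408.0, -400.0], [-100.0, -95.0, -60.0], [708.0, 722.0, 736.0]]
side green 1 97 [[-426.0, -398.0, -393.0], [299.0, 308.0, 339.0], [703.0, 718.0, 729.0]]
side orange 0 78 [[-407.0, -389.0, -384.0], [-122.0, -81.0, -43.0], [618.0, 622.0, 624.0]]
side orange 1 44 [[-407.0, -383.0, -376.0], [279.0, 296.0, 348.0], [612.0, 617.0, 620.0]]
side red 2 114 [[-405.0, -375.0, -371.0], [20.0, 88.0, 199.0], [518.0, 523.0, 527.0]]
scene green 0 12 [[-408.0, -406.0, -404.0], [-94.0, -90.0, -56.0], [734.0, 735.0, 738.0]]
scene green 1 41 [[-432.0, -412.0, -396.0], [304.0, 305.0, 342.0], [711.0, 722.0, 733.0]]
scene orange 0 187 [[-411.0, -394.0, -388.0], [-116.0, -72.0, -41.0], [620.0, 623.0, 626.0]]
scene orange 1 152 [[-405.0, -387.0, -382.0], [287.0, 312.0, 360.0], [615.0, 618.0, 620.0]]
yaw 0.035
side green 0 197 [[-435.0, -407.0, -399.0], [-112.0, -107.0, -72.0], [707.0, 721.0, 735.0]]
side green 1 97 [[-430.0, -401.0, -397.0], [287.0, 296.0, 327.0], [706.0, 721.0, 732.0]]
side orange 0 78 [[-407.0, -388.0, -383.0], [-133.0, -91.0, -53.0], [617.0, 622.0, 623.0
[... 916 characters left out ...]
.0, -405.0, -400.0], [276.0, 284.0, 316.0], [709.0, 724.0, 734.0]]
side orange 0 78 [[-406.0, -386.0, -382.0], [-143.0, -102.0, -64.0], [616.0, 621.0, 623.0]]
side orange 1 44 [[-413.0, -390.0, -384.0], [259.0, 275.0, 328.0], [618.0, 623.0, 625.0]]
side red 2 114 [[-405.0, -377.0, -374.0], [1.0, 69.0, 180.0], [520.0, 525.0, 529.0]]
scene green 0 12 [[-406.0, -404.0, -402.0], [-117.0, -113.0, -80.0], [732.0, 734.0, 736.0]]
scene green 1 41 [[-439.0, -418.0, -404.0], [281.0, 281.0, 319.0], [717.0, 728.0, 738.0]]
scene orange 0 187 [[-409.0, -392.0, -386.0], [-137.0, -93.0, -62.0], [618.0, 621.0, 624.0]]
scene orange 1 152 [[-411.0, -394.0, -389.0], [266.0, 291.0, 339.0], [620.0, 623.0, 626.0]]
```

```bash
python3 - <<'E'
from h import *
for c in ['side','scene']:
    p,d,m=snap(c,c+'1')
    for n in ['lip_top','lip_under','pointer','mark','marker','guard']:
        r=manip.regions_of(c,n)
        C=cloud(d,m['camera_matrix'],m['R'],m['t'])
        for a in r[:2]:
            q=C[a['region']&(d>0)]; print(c,n,round(a['p'],2),a['rect'],np.round(np.percentile(q,[3,50,97],axis=0).T*1000).tolist() if len(q) else '')
E
```

```text
side lip_top 0.92 [267.7, 108.1, 65.4, 100.3] [[626.0, 708.0, 775.0], [-32.0, 123.0, 314.0], [140.0, 210.0, 283.0]]
side lip_under 0.89 [269.1, 107.8, 64.0, 96.3] [[626.0, 709.0, 775.0], [-27.0, 121.0, 306.0], [141.0, 210.0, 283.0]]
side pointer 0.63 [267.4, 110.7, 68.0, 94.1] [[627.0, 709.0, 775.0], [-26.0, 123.0, 311.0], [140.0, 210.0, 283.0]]
side mark 0.68 [300.6, 102.2, 46.6, 77.7] [[752.0, 775.0, 804.0], [-84.0, -68.0, 351.0], [269.0, 290.0, 304.0]]
side marker 0.85 [299.8, 104.4, 47.0, 74.2] [[750.0, 776.0, 802.0], [-84.0, -69.0, 349.0], [269.0, 289.0, 304.0]]
side marker 0.53 [233.8, 224.0, 11.6, 20.3] [[466.0, 485.0, 505.0], [-48.0, -37.0, -5.0], [2.0, 37.0, 55.0]]
side guard 0.56 [269.6, 111.5, 64.5, 95.6] [[626.0, 708.0, 775.0], [-28.0, 118.0, 305.0], [141.0, 210.0, 283.0]]
scene lip_top 0.73 [191.0, 197.8, 203.8, 25.5] [[625.0, 685.0, 785.0], [-70.0, 138.0, 343.0], [138.0, 197.0, 284.0]]
scene lip_under 0.97 [192.9, 198.5, 200.9, 28.0] [[626.0, 684.0, 785.0], [-65.0, 137.0, 341.0], [137.0, 190.0, 284.0]]
scene pointer 0.63 [194.7, 197.0, 200.1, 25.9] [[622.0, 684.0, 785.0], [-65.0, 139.0, 340.0], [136.0, 189.0, 284.0]]
scene mark 0.5 [191.8, 207.0, 209.7, 22.3] [[551.0, 775.0, 809.0], [-78.0, 320.0, 359.0], [4.0, 291.0, 305.0]]
scene marker 0.57 [193.0, 203.6, 191.6, 29.7] [[754.0, 777.0, 792.0], [-77.0, 320.0, 328.0], [265.0, 292.0, 304.0]]
scene guard 0.84 [193.4, 194.9, 202.2, 28.3] [[625.0, 684.0, 785.0], [-58.0, 138.0, 338.0], [137.0, 189.0, 284.0]]
```

```bash
cat >> h.py <<'E'
YAW=.037
Rz=R.from_euler('z',YAW).as_matrix(); U=Rz@[.6428,0,.766]; N=Rz@[-.766,0,.6428]; Y=Rz@[0,1,0]
def lipf(n,y,u): return np.array([n,y,u])@np.stack([N,Y,U])
LIP=lipf(-.392,.1085,.518)
def tool(pitch):
    z=Rz@[np.cos(pitch),0,-np.sin(pitch)]; return R.from_matrix(np.stack([np.cross(Y,z),Y,z],1))
def inc(pos,rot):
    s=manip.sense(); c=R.from_quat(s['tool_rot'])
    return np.round(c.inv().apply(np.array(pos)-s['tcp_pos']),4).tolist(), np.round((c.inv()*rot).as_rotvec(),4).tolist()
E
python3 - <<'E'
from h import *
print(LIP); print(inc([.50,.14,.30],tool(np.radians(30)))); print(inc([.40,.3,.30],tool(np.radians(60))))
E
```

```text
[0.62879541 0.13185036 0.1448104 ]
([-0.4266, -0.3289, -0.0687], [-0.194, -1.0347, -0.3361])
([-0.2797, -0.2105, -0.0687], [-0.097, -0.5175, -0.3623])
```

Call:
play_rows(increments=[[[-0.05,-0.04,-0.03],[-0.02,-0.1,-0.06],0],[[-0.1,-0.075,-0.06],[-0.04,-0.2,-0.13],0],[[-0.14,-0.105,-0.07],[-0.06,-0.3,-0.2],0],[[-0.18,-0.14,-0.07],[-0.08,-0.4,-0.26],0],[[-0.22,-0.17,-0.07],[-0.1,-0.5,-0.33],0],[[-0.26,-0.2,-0.07],[-0.12,-0.62,-0.335],0],[[-0.3,-0.23,-0.07],[-0.14,-0.74,-0.335],0],[[-0.34,-0.26,-0.07],[-0.16,-0.86,-0.335],0],[[-0.38,-0.29,-0.07],[-0.18,-0.95,-0.335],0],[[-0.425,-0.33,-0.07],[-0.194,-1.035,-0.336],0]], force=20)

```text
t: 2.25
tcp_pos: [0.4466, 0.2308, 0.3718]
tool_rot: [-0.014, 0.888, 0.004, 0.459]
force: [1.0, -0.6, 1.1]
finger_gap: -0.001
```

```bash
python3 - <<'E'
from h import *
s=manip.sense(); print(np.round(s['q'],3),s['tcp_pos'],np.round(s['qd'],2)); print(inc([.50,.14,.30],tool(np.radians(30))))
E
```

```text
[ 0.459  0.047  2.135 -1.431  0.354  0.106] [0.44655713 0.23082259 0.37177911] [-1.32 -0.94 -0.03 -0.   -0.84 -1.05]
([0.0297, -0.0919, 0.0833], [-0.0102, -0.0926, 0.0005])
```

```bash
cat > kin.py <<'E'
import numpy as np
from scipy.spatial.transform import Rotation as R
from scipy.optimize import least_squares
def fk(q,P):
    h,L1,L2,L3,a=P
    T=R.from_euler('z',q[0]); p=np.array([0,0,h])
    T=T*R.from_euler('y',q[1]); p=p+T.apply([0,0,L1])
    T=T*R.from_euler('y',q[2]); p=p+T.apply([a,0,L2])
    T=T*R.from_euler('z',q[3])*R.from_euler('y',q[4]); T=T*R.from_euler('z',q[5]); p=p+T.apply([0,0,L3])
    return p,T
E
python3 - <<'E'
from h import *
from kin import *
s=manip.sense()
q0=[1.05848068e+00,5.28258668e-01,1.43363908e+00,-1.96673222e-05,1.18137640e+00,-1.78526313e-01]; p0=np.array([0.2044807,0.59001265,0.2305448]); r0=R.from_quat([1.66117224e-01,9.86105654e-01,-7.94165026e-04,-2.76113509e-04])
f=lambda P: np.r_[fk(q0,P)[0]-p0,fk(s['q'],P)[0]-s['tcp_pos']]
r=least_squares(f,[.3,.4,.4,.25,0]);print(r.x,r.fun)
for q,rr in ((q0,r0),(s['q'],R.from_quat(s['tool_rot']))):
    T=fk(q,r.x)[1]; print(T.as_matrix().round(3),rr.as_matrix().round(3))
E
```

```text
[-3.54858544  1.41749747 -1.05634746 -0.02633263 -2.29947156] [ 9.67437762e-02 -5.44089743e-02  8.50540499e-10 -2.60401880e-06
  5.26901966e-06 -7.47902629e-10]
[[-0.328 -0.945 -0.001]
 [-0.945  0.328 -0.001]
 [ 0.002  0.    -1.   ]] [[-0.945  0.328 -0.001]
 [ 0.328  0.945 -0.001]
 [ 0.    -0.002 -1.   ]]
[[ 0.029 -0.578  0.816]
 [-1.    -0.021  0.02 ]
 [ 0.006 -0.816 -0.578]] [[-0.578 -0.029  0.816]
 [-0.021  1.     0.02 ]
 [-0.816 -0.006 -0.578]]
```

```bash
python3 - <<'E'
s=open('kin.py').read()
s=s.replace("h,L1,L2,L3,a=P","h,L1,L2,L3,a,b=P").replace("p=np.array([0,0,h])","p=np.array([0,0,h])+T.apply([0,b,0])")
s=s.replace("p=p+T.apply([0,0,L3])","p=p+T.apply([0,0,L3]); T=T*R.from_euler('z',np.pi/2)")
open('kin.py','w').write(s)
from h import *
from kin import *
s=manip.sense()
print(s)
q0=[1.05848068e+00,5.28258668e-01,1.43363908e+00,-1.96673222e-05,1.18137640e+00,-1.78526313e-01]; p0=np.array([0.2044807,0.59001265,0.2305448]); r0=R.from_quat([1.66117224e-01,9.86105654e-01,-7.94165026e-04,-2.76113509e-04])
f=lambda P: np.r_[fk(q0,P)[0]-p0,fk(s['q'],P)[0]-s['tcp_pos'],0.01*(P-[.3,.4,.4,.25,0,.1])]
r=least_squares(f,[.3,.4,.4,.25,0,.1]);print(r.x,r.fun)
for q,rr in ((q0,r0),(s['q'],R.from_quat(s['tool_rot']))):
    T=fk(q,r.x)[1]; print((T.inv()*rr).magnitude())
np.savez('fit0.npz',q=[q0,s['q']],p=[p0,s['tcp_pos']])
E
```

```text
{'t': 2.25, 'q': array([ 0.45908076,  0.04723556,  2.1350489 , -1.43127761,  0.35437962,
        0.10623837]), 'qd': array([-1.31995813e+00, -9.37716938e-01, -2.71117572e-02, -4.86594546e-04,
       -8.37263836e-01, -1.05212630e+00]), 'tau': array([  6.89893126, -15.56898057, -14.21724558,  -5.14493152,
         0.87509444,   1.34521913]), 'tcp_pos': array([0.44655713, 0.23082259, 0.37177911]), 'tool_rot': array([-0.01407888,  0.88812452,  0.0039491 ,  0.45937025]), 'force': array([ 1.03756012, -0.60436492,  1.05677384]), 'ft_torque': array([-0.00600089,  0.34815668,  0.03085087]), 'finger_gap': -0.0010369473108151983}
[0.27385997 0.58785737 0.39158631 0.29658359 0.11372368 0.11097945] [ 1.56462056e-06 -3.91373108e-05  4.44394980e-05  1.83115329e-05
  3.07489738e-05 -4.18269323e-05 -2.61400291e-04  1.87857366e-03
 -8.41369439e-05  4.65835861e-04  1.13723682e-03  1.09794469e-04]
5.432690962077539e-09
2.521975922943938e-16
```

```bash
cat >> kin.py <<'E'
P=np.array([0.27385997,0.58785737,0.39158631,0.29658359,0.11372368,0.11097945])
lo=np.array([-3.08,-.75,.22,-1.43,0,-2.85]);hi=np.array([3.08,2.2,2.44,4.57,2.65,2.85])
def ik(p,T,q0):
    f=lambda q:(lambda a:np.r_[(a[0]-p)*5,(a[1].inv()*T).as_rotvec()])(fk(q,P))
    r=least_squares(f,np.clip(q0,lo+.01,hi-.01),bounds=(lo,hi)); return r.x,np.abs(r.fun).max()
E
python3 - <<'E'
from h import *
from kin import *
for pd in [30,35,40]:
  for nm,(dn,du) in dict(pre=(.1,-.04),ins=(.0,-.03),top=(0,.09)).items():
    x,e=ik(LIP+dn*N+du*U,tool(np.radians(pd)),[.03,.2,2,0,.3,0]); print(pd,nm,np.round(LIP+dn*N+du*U,3),np.round(x,2),round(e,4))
E
```

```text
30 pre [0.527 0.128 0.178] [ 0.04  0.37  2.12 -0.67  0.   -0.9 ] 0.3935
30 ins [0.61  0.131 0.122] [ 0.04  0.57  1.94 -0.79  0.   -0.78] 0.4192
30 top [0.687 0.134 0.214] [ 0.04  0.5   1.84 -0.9   0.   -0.67] 0.2473
35 pre [0.527 0.128 0.178] [ 0.04  0.38  2.12 -0.58  0.   -0.99] 0.3171
35 ins [0.61  0.131 0.122] [ 0.04  0.57  1.95 -0.81  0.   -0.76] 0.3407
35 top [0.687 0.134 0.214] [ 0.03  0.51  1.84 -0.94  0.   -0.64] 0.168
40 pre [0.527 0.128 0.178] [ 0.04  0.39  2.12 -0.77  0.   -0.81] 0.2408
40 ins [0.61  0.131 0.122] [ 0.04  0.58  1.95 -0.82  0.   -0.75] 0.2622
40 top [0.687 0.134 0.214] [ 0.03  0.51  1.85 -0.97  0.   -0.6 ] 0.0887
```

```bash
cat >> kin.py <<'E'
def rows(qs,p0,T0):
    out=[]
    for q in qs:
        p,T=fk(q,P); out.append([np.round(T0.inv().apply(p-p0),3).tolist(),np.round((T0.inv()*T).as_rotvec(),3).tolist(),0])
    return out
E
python3 - <<'E'
from h import *
from kin import *
# goals: flipped tool
for pd in [25,30,35]:
  for nm,(dn,du) in dict(pre=(.1,-.04),ins=(.0,-.03),top=(0,.09)).items():
    T=tool(np.radians(pd))*R.from_euler('z',np.pi)
    x,e=ik(LIP+dn*N+du*U,T,[.03,.5,2,3.14,.4,0]); print(pd,nm,np.round(x,2),round(e,4))
s=manip.sense();q=s['q']
T0=R.from_quat(s['tool_rot'])
qs=[]
for k in range(1,5):
    x=q.copy(); x[3]+=.14*k; x[0]-=.05*k; x[5]+=0.0; x[4]+=.02*k; qs.append(x)
for r in rows(qs,s['tcp_pos'],T0): print(r)
E
```

```text
25 pre [ 0.05  0.79  2.44  3.17  1.2  -1.57] 0.0198
25 ins [ 0.03  0.9   2.25  3.13  1.14 -1.57] 0.0
25 top [ 0.03  0.65  2.05  3.13  0.69 -1.57] 0.0
30 pre [ 0.03  0.71  2.42  3.13  1.04 -1.57] 0.0
30 ins [ 0.03  0.83  2.22  3.13  0.96 -1.57] 0.0
30 top [ 0.03  0.6   2.01  3.13  0.52 -1.56] 0.0
35 pre [ 0.03  0.62  2.37  3.13  0.81 -1.57] 0.0
35 ins [ 0.03  0.76  2.18  3.13  0.77 -1.57] 0.0
35 top [ 0.03  0.57  1.96  3.13  0.35 -1.56] 0.0
[[0.009, -0.029, 0.008], [0.065, 0.045, 0.161], 0]
[[0.02, -0.055, 0.013], [0.129, 0.089, 0.322], 0]
[[0.033, -0.079, 0.017], [0.19, 0.131, 0.485], 0]
[[0.047, -0.098, 0.019], [0.249, 0.171, 0.649], 0]
```

```bash
cat >> kin.py <<'E'
def path(q,qg,n): return [q+(qg-q)*k/n for k in range(1,n+1)]
E
python3 - <<'E'
from h import *
from kin import *
s=manip.sense();q=s['q'];T0=R.from_quat(s['tool_rot'])
T=tool(np.radians(30))*R.from_euler('z',np.pi)
for g in ([.50,.128,.30],[.48,.128,.32],[.52,.128,.30]):
    x,e=ik(g,T,[.03,.5,2.2,3.14,.5,-1.57]); print(g,np.round(x,3),e)
x[5]=-1.57
qs=path(q,x,30)
pp,TT=s['tcp_pos'],T0
for k,a in enumerate(qs):
    p,t=fk(a,P); 
    if k%3==0: print(k,p.round(3),t.as_matrix()[:,2].round(2),'step',round(np.linalg.norm(p-pp),3),round(np.degrees((TT.inv()*t).magnitude()),1))
    pp,TT=p,t
print(rows(qs[:10],s['tcp_pos'],T0))
E
```

```text
[0.5, 0.128, 0.3] [ 0.031  0.251  2.358  3.13   0.514 -1.564] 8.21090966052207e-10
[0.48, 0.128, 0.32] [ 0.033  0.162  2.366  3.134  0.434 -1.566] 1.5730472480157687e-12
[0.52, 0.128, 0.3] [ 0.028  0.268  2.316  3.126  0.489 -1.561] 6.870829599714412e-11
0 [0.438 0.221 0.353] [ 0.78 -0.   -0.63] step 0.023 6.5
3 [0.406 0.207 0.301] [ 0.64 -0.02 -0.77] step 0.02 6.5
6 [0.372 0.215 0.261] [ 0.5   0.04 -0.87] step 0.017 6.5
9 [0.347 0.241 0.239] [ 0.38  0.16 -0.91] step 0.013 6.4
12 [0.339 0.274 0.234] [ 0.33  0.31 -0.89] step 0.011 6.4
15 [0.353 0.302 0.245] [ 0.36  0.44 -0.82] step 0.012 6.4
18 [0.388 0.314 0.266] [ 0.46  0.52 -0.72] step 0.015 6.4
21 [0.435 0.299 0.287] [ 0.6   0.5  -0.62] step 0.019 6.5
24 [0.481 0.254 0.303] [ 0.75  0.39 -0.54] step 0.024 6.6
27 [0.513 0.184 0.306] [ 0.85  0.19 -0.5 ] step 0.027 6.8
[[[0.02, -0.009, 0.004], [0.024, 0.064, 0.091], 0], [[0.041, -0.016, 0.007], [0.045, 0.128, 0.182], 0], [[0.062, -0.02, 0.008], [0.065, 0.191, 0.274], 0], [[0.082, -0.022, 0.008], [0.081, 0.253, 0.367], 0], [[0.101, -0.021, 0.007], [0.095, 0.314, 0.462], 0], [[0.118, -0.018, 0.005], [0.105, 0.373, 0.557], 0], [[0.134, -0.013, 0.003], [0.113, 0.43, 0.654], 0], [[0.147, -0.006, 0.001], [0.118, 0.484, 0.753], 0], [[0.158, 0.003, -0.002], [0.119, 0.535, 0.853], 0], [[0.166, 0.013, -0.004], [0.118, 0.582, 0.955], 0]]
```

Path clear (TCP z ≥ 0.23). First leg of the wrist flip.

Call:
play_rows(increments=[[[0.02,-0.009,0.004],[0.024,0.064,0.091],0],[[0.041,-0.016,0.007],[0.045,0.128,0.182],0],[[0.062,-0.02,0.008],[0.065,0.191,0.274],0],[[0.082,-0.022,0.008],[0.081,0.253,0.367],0],[[0.101,-0.021,0.007],[0.095,0.314,0.462],0],[[0.118,-0.018,0.005],[0.105,0.373,0.557],0],[[0.134,-0.013,0.003],[0.113,0.43,0.654],0],[[0.147,-0.006,0.001],[0.118,0.484,0.753],0],[[0.158,0.003,-0.002],[0.119,0.535,0.853],0],[[0.166,0.013,-0.004],[0.118,0.582,0.955],0]])

```text
t: 3.25
tcp_pos: [0.3484, 0.2415, 0.2406]
tool_rot: [0.416, 0.883, 0.16, 0.143]
force: [-0.8, 0.3, 0.0]
finger_gap: -0.004
```

```bash
python3 - <<'E'
from h import *
from kin import *
s=manip.sense();q=s['q'];T0=R.from_quat(s['tool_rot'])
print(q.round(3),s['qd'].round(2),s['tcp_pos'],fk(q,P)[0]-s['tcp_pos'])
d=np.load('fit0.npz'); Q=list(d['q'])+[q]; PP=list(d['p'])+[s['tcp_pos']]; np.savez('fit0.npz',q=Q,p=PP)
f=lambda p: np.r_[np.concatenate([fk(a,p)[0]-b for a,b in zip(Q,PP)]),1e-4*(p-P)]
r=least_squares(f,P);print(r.x,np.abs(r.fun).max())
E
```

```text
[ 0.316  0.118  2.191  0.09   0.402 -0.449] [-0.15  0.08  0.05  1.5   0.04 -0.54] [0.34838634 0.24153807 0.24058942] [ 1.06440284e-04  8.85603294e-06 -2.12683415e-05]
[0.27419999 0.588      0.39169999 0.2967     0.11409999 0.111     ] 3.7631176727680186e-08
```

```bash
sed -i 's/^P=.*/P=np.array([.2742,.588,.3917,.2967,.1141,.111])/' kin.py; python3 - <<'E'
from h import *
from kin import *
s=manip.sense();q=s['q'];T0=R.from_quat(s['tool_rot'])
T=tool(np.radians(30))*R.from_euler('z',np.pi)
x,e=ik([.5,.128,.3],T,[.03,.3,2.3,3.13,.5,-1.57]); print(x.round(3),e)
qs=path(q,x,20)
print(rows(qs[:10],s['tcp_pos'],T0))
E
```

```text
[ 0.031  0.251  2.358  3.13   0.515 -1.564] 1.5159040689383119e-10
[[[0.013, 0.0, 0.003], [-0.007, 0.055, 0.098], 0], [[0.024, 0.003, 0.005], [-0.019, 0.107, 0.197], 0], [[0.034, 0.009, 0.006], [-0.035, 0.157, 0.296], 0], [[0.042, 0.016, 0.006], [-0.055, 0.203, 0.396], 0], [[0.047, 0.026, 0.006], [-0.079, 0.246, 0.496], 0], [[0.05, 0.037, 0.005], [-0.108, 0.285, 0.598], 0], [[0.049, 0.049, 0.003], [-0.141, 0.32, 0.7], 0], [[0.045, 0.061, 0.002], [-0.177, 0.349, 0.802], 0], [[0.038, 0.074, 0.0], [-0.217, 0.374, 0.905], 0], [[0.027, 0.085, -0.001], [-0.26, 0.392, 1.009], 0]]
```

Call:
play_rows(increments=[[[0.013,0.0,0.003],[-0.007,0.055,0.098],0],[[0.024,0.003,0.005],[-0.019,0.107,0.197],0],[[0.034,0.009,0.006],[-0.035,0.157,0.296],0],[[0.042,0.016,0.006],[-0.055,0.203,0.396],0],[[0.047,0.026,0.006],[-0.079,0.246,0.496],0],[[0.05,0.037,0.005],[-0.108,0.285,0.598],0],[[0.049,0.049,0.003],[-0.141,0.32,0.7],0],[[0.045,0.061,0.002],[-0.177,0.349,0.802],0],[[0.038,0.074,0.0],[-0.217,0.374,0.905],0],[[0.027,0.085,-0.001],[-0.26,0.392,1.009],0]])

```text
t: 4.25
tcp_pos: [0.3911, 0.3135, 0.2731]
tool_rot: [0.729, 0.557, 0.392, -0.067]
force: [0.1, -0.2, -0.1]
finger_gap: -0.004
```

```bash
python3 - <<'E'
from h import *
from kin import *
s=manip.sense();q=s['q'];T0=R.from_quat(s['tool_rot']); print(q.round(3),s['tcp_pos'])
T=tool(np.radians(30))*R.from_euler('z',np.pi)
x,e=ik([.5,.128,.3],T,[.03,.3,2.3,3.13,.5,-1.57])
qs=path(q,x,10)
print(rows(qs[:10],s['tcp_pos'],T0))
E
```

```text
[ 0.172  0.186  2.275  1.617  0.458 -1.015] [0.39111491 0.31347245 0.27307682]
[[[0.002, 0.017, -0.0], [-0.054, 0.026, 0.097], 0], [[0.001, 0.036, -0.002], [-0.112, 0.048, 0.192], 0], [[-0.002, 0.055, -0.005], [-0.175, 0.066, 0.287], 0], [[-0.009, 0.076, -0.009], [-0.24, 0.08, 0.382], 0], [[-0.02, 0.096, -0.014], [-0.309, 0.09, 0.475], 0], [[-0.033, 0.115, -0.022], [-0.381, 0.094, 0.568], 0], [[-0.05, 0.133, -0.03], [-0.454, 0.094, 0.66], 0], [[-0.069, 0.148, -0.04], [-0.53, 0.088, 0.752], 0], [[-0.092, 0.162, -0.051], [-0.607, 0.078, 0.843], 0], [[-0.116, 0.172, -0.063], [-0.685, 0.061, 0.934], 0]]
```

Call:
play_rows(increments=[[[0.002,0.017,0.0],[-0.054,0.026,0.097],0],[[0.001,0.036,-0.002],[-0.112,0.048,0.192],0],[[-0.002,0.055,-0.005],[-0.175,0.066,0.287],0],[[-0.009,0.076,-0.009],[-0.24,0.08,0.382],0],[[-0.02,0.096,-0.014],[-0.309,0.09,0.475],0],[[-0.033,0.115,-0.022],[-0.381,0.094,0.568],0],[[-0.05,0.133,-0.03],[-0.454,0.094,0.66],0],[[-0.069,0.148,-0.04],[-0.53,0.088,0.752],0],[[-0.092,0.162,-0.051],[-0.607,0.078,0.843],0],[[-0.116,0.172,-0.063],[-0.685,0.061,0.934],0]])

```text
t: 5.25
tcp_pos: [0.5005, 0.1272, 0.2996]
tool_rot: [0.866, 0.016, 0.5, -0.008]
force: [-0.1, -0.5, -0.2]
finger_gap: 0.001
```

```bash
python3 - <<'E'
from h import *
from kin import *
s=manip.sense();q=s['q'];T0=R.from_quat(s['tool_rot']); print(q.round(3),s['tcp_pos'])
T=tool(np.radians(30))*R.from_euler('z',np.pi)
for dn,du in ((.08,-.04),(.07,-.045),(.005,-.035),(0,-.03)):
    g=LIP+dn*N+du*U
    x,e=ik(g,T,[.03,.6,2.3,3.13,.8,-1.57]); print(dn,du,g.round(3),x.round(3),e,inc(g,T))
snap('wrist','w2'); snap('side','s2')
E
```

```text
[ 0.031  0.252  2.357  3.136  0.514 -1.57 ] [0.50053158 0.12723816 0.29958366]
0.08 -0.04 [0.542 0.129 0.166] [ 0.028  0.744  2.387  3.133  1.036 -1.571] 3.1377805627223754e-12 ([-0.0953, -0.0002, 0.1029], [0.0028, 0.0009, 0.0009])
0.07 -0.045 [0.546 0.129 0.155] [ 0.028  0.776  2.378  3.133  1.06  -1.571] 6.834523866446582e-10 ([-0.1019, -0.0003, 0.1119], [0.0028, 0.0009, 0.0009])
0.005 -0.035 [0.602 0.131 0.121] [ 0.03   0.837  2.237  3.134  0.98  -1.57 ] 1.0721729493817778e-14 ([-0.1033, -0.0004, 0.1776], [0.0028, 0.0009, 0.0009])
0 -0.03 [0.61  0.131 0.122] [ 0.03   0.831  2.22   3.134  0.956 -1.57 ] 8.326672684688674e-15 ([-0.0992, -0.0005, 0.1834], [0.0028, 0.0009, 0.0009])
```

View pics/w2.png

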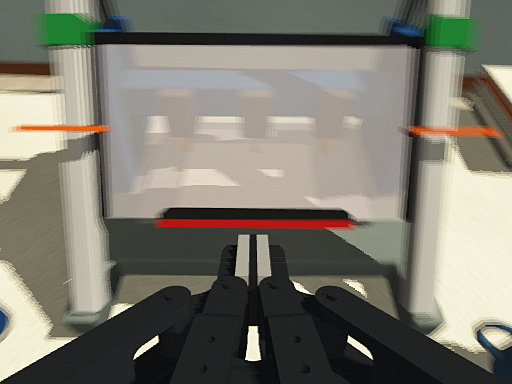

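View pics/s2.png

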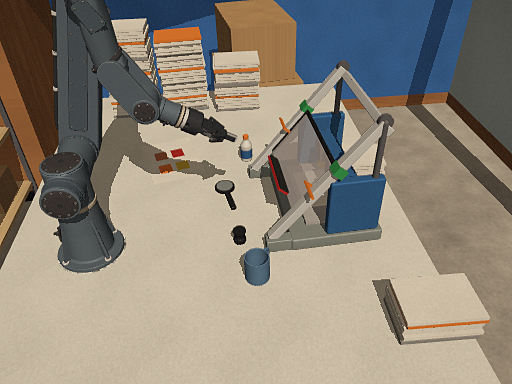

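The wrist view shows the lip's red edge at row 223, columns 155–355, centred on the fingers. The pointers are at row 130 and the bands at row 30, so the machine pose is confirmed. The next move takes the fingers down in front of and below the lip.

Call:
play_rows(increments=[[[-0.016,0,0.017],[0,0,0],0],[[-0.04,0,0.042],[0,0,0],0],[[-0.064,0,0.068],[0,0,0],0],[[-0.085,0,0.09],[0.002,0,0],0],[[-0.097,0,0.105],[0.003,0.001,0.001],0],[[-0.099,0,0.108],[0.003,0.001,0.001],0],[[-0.099,0,0.108],[0.003,0.001,0.001],0]])

```text
t: 6.05
tcp_pos: [0.5442, 0.1304, 0.1591]
tool_rot: [0.866, 0.019, 0.499, -0.011]
force: [-0.4, -0.3, 0.5]
finger_gap: 0.002
```

```bash
python3 - <<'E'
from h import *
from kin import *
s=manip.sense();q=s['q']; print(q.round(3),s['tcp_pos'],s['force'])
T=tool(np.radians(30))*R.from_euler('z',np.pi)
p,d,m=snap('wrist','w3')
C=cloud(d,m['camera_matrix'],m['R'],m['t'])
hsv=cv2.cvtColor(p,cv2.COLOR_RGB2HSV);H,S,V=[hsv[...,i].astype(int) for i in range(3)]
L=C@np.stack([N,Y,U],1)
for nm,mk in dict(green=(abs(H-65)<22)&(S>100)&(V>30),orange=(H>5)&(H<18)&(S>170)&(V>90),red=((H<5)|(H>172))&(S>120)&(V>50)).items():
    mk=mk&(d>.05)&(d<.8)
    for sd in (0,1):
        q=L[mk&((L[...,1]>.11)==sd)]
        if len(q)>5: print(nm,sd,len(q),np.round(np.percentile(q,[2,50,98],axis=0).T*1000).tolist())
for dn,du in ((.005,-.035),(.005,-.02)):
    print(inc(LIP+dn*N+du*U,T))
E
```

```text
[ 0.028  0.764  2.382  3.126  1.051 -1.571] [0.54416493 0.13044881 0.15913519] [-0.41098639 -0.31672957  0.48552787]
green 0 14 [[-380.0, -379.0, -379.0], [54.0, 79.0, 104.0], [526.0, 526.0, 527.0]]
green 1 20 [[-380.0, -379.0, -378.0], [112.0, 146.0, 199.0], [526.0, 526.0, 526.0]]
orange 0 10 [[-414.0, -410.0, -407.0], [-62.0, -61.0, -56.0], [615.0, 615.0, 616.0]]
orange 1 170 [[-414.0, -405.0, -390.0], [270.0, 273.0, 282.0], [613.0, 616.0, 620.0]]
red 0 2101 [[-380.0, -376.0, -375.0], [12.0, 59.0, 108.0], [518.0, 522.0, 526.0]]
red 1 2064 [[-379.0, -376.0, -375.0], [112.0, 160.0, 208.0], [518.0, 522.0, 525.0]]
([-0.0044, 0.0021, 0.0701], [-0.0055, -0.0002, 0.0039])
([0.0104, 0.0021, 0.0727], [-0.0055, -0.0002, 0.0039])
```

View pics/w3.png

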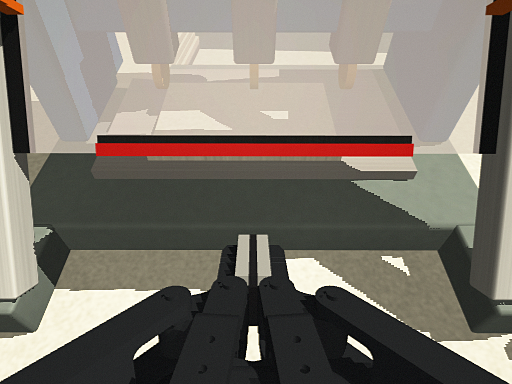

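The red edge face spans u = 518–526 mm and y = 11–208 mm, so the underside is at u = 518 mm as estimated. The fingers sit below it, centred, so I'll insert them.

```bash
sed -i 's/LIP=lipf.*/LIP=lipf(-.395,.1095,.518)/' h.py; python3 - <<'E'
from h import *
T=tool(np.radians(30))*R.from_euler('z',np.pi)
for dn,du in ((-.003,-.035),(-.003,-.012),(-.003,.088)):
    print(inc(LIP+dn*N+du*U,T))
print(R.from_quat(manip.sense()['tool_rot']).inv().apply(U))
E
```

```text
([-0.0063, 0.0011, 0.081], [-0.0055, -0.0002, 0.0039])
([0.0163, 0.0012, 0.085], [-0.0055, -0.0002, 0.0039])
([0.1148, 0.0017, 0.1024], [-0.0055, -0.0002, 0.0039])
[0.98473101 0.00477738 0.17386732]
```

Call:
play_rows(increments=[[[-0.006,0,0.012],[-0.003,0,0.002],0],[[-0.006,0.001,0.03],[-0.005,0,0.004],0],[[-0.006,0.001,0.048],[-0.005,0,0.004],0],[[-0.006,0.001,0.064],[-0.005,0,0.004],0],[[-0.006,0.001,0.075],[-0.005,0,0.004],0],[[-0.006,0.001,0.081],[-0.005,0,0.004],0],[[-0.006,0.001,0.081],[-0.005,0,0.004],0],[[-0.006,0.001,0.081],[-0.005,0,0.004],0]])

```text
t: 6.9
tcp_pos: [0.6104, 0.1317, 0.1143]
tool_rot: [0.866, 0.016, 0.5, -0.009]
force: [-0.6, -0.0, 0.6]
finger_gap: 0.005
```

```bash
python3 - <<'E'
from h import *
s=manip.sense(); print(s['q'].round(3),s['tcp_pos'],s['force'])
print('n y u rel lip',np.stack([N,Y,U])@(s['tcp_pos']-LIP))
snap('wrist','w4')
a=cv2.imread('pics/w4.png'); 
E
```

```text
[ 0.032  0.851  2.216  3.137  0.972 -1.57 ] [0.61039187 0.13172521 0.11426389] [-0.57179439 -0.04473985  0.58387854]
n y u rel lip [-0.00254445 -0.00044429 -0.0352233 ]
```

View pics/w4.png

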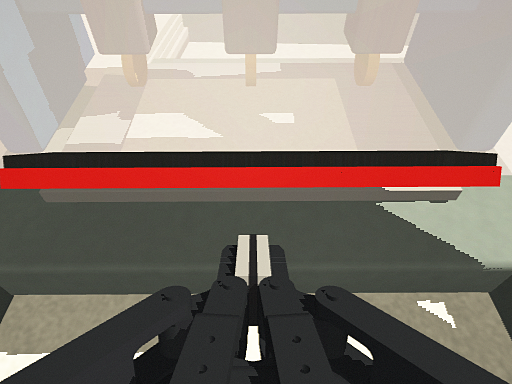

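Call:
play_rows(increments=[[[0.004,0,0.001],[0,0,0],0],[[0.009,0,0.002],[0,0,0],0],[[0.014,0,0.003],[0,0,0],0],[[0.018,0,0.003],[0,0,0],0],[[0.021,0,0.004],[0,0,0],0],[[0.024,0,0.004],[0,0,0],0],[[0.027,0,0.005],[0,0,0],0],[[0.031,0,0.005],[0,0,0],0],[[0.035,0,0.006],[0,0,0],0],[[0.039,0,0.007],[0,0,0],0]])

```text
t: 7.95
tcp_pos: [0.6361, 0.1326, 0.1439]
tool_rot: [0.866, 0.016, 0.499, -0.009]
force: [-2.8, 0.4, -0.8]
finger_gap: 0.001
```

```bash
cat >> h.py <<'E'
def gauge(cam,name,th=.15):
    p,d,m=snap(cam,name)
    C=cloud(d,m['camera_matrix'],m['R'],m['t']); L=C@np.stack([N,Y,U],1)
    hsv=cv2.cvtColor(p,cv2.COLOR_RGB2HSV);H,S,V=[hsv[...,i].astype(int) for i in range(3)]
    for nm,mk in dict(green=(abs(H-65)<22)&(S>100)&(V>30),orange=(H>5)&(H<18)&(S>170)&(V>90),red=((H<5)|(H>172))&(S>120)&(V>50)).items():
        mk=mk&(d>.05)&(C[...,0]>.58)&(C[...,0]<.88)&(C[...,1]>-.13)&(C[...,1]<.41)&(C[...,2]>.1)&(C[...,2]<.42)
        for sd in (0,1):
            q=L[mk&((L[...,1]>.11)==sd)]
            if len(q)>5: print(cam,nm,sd,len(q),np.round(np.percentile(q,[3,50,97],axis=0).T*1000).tolist())
E
python3 - <<'E'
from h import *
s=manip.sense(); print(s['q'].round(3),s['force'])
print('n y u rel lip',np.stack([N,Y,U])@(s['tcp_pos']-LIP))
gauge('side','s5'); gauge('wrist','w5')
E
```

```text
[ 0.032  0.761  2.151  3.137  0.816 -1.57 ] [-2.79810791  0.40038437 -0.77917391]
n y u rel lip [-0.00319825 -0.00056093  0.00399601]
side green 0 201 [[-437.0, -405.0, -398.0], [-115.0, -109.0, 8.0], [696.0, 720.0, 735.0]]
side green 1 77 [[-414.0, -400.0, -396.0], [284.0, 296.0, 330.0], [703.0, 719.0, 733.0]]
side orange 0 77 [[-409.0, -386.0, -382.0], [-135.0, -92.0, -56.0], [632.0, 637.0, 639.0]]
side orange 1 42 [[-412.0, -387.0, -380.0], [268.0, 292.0, 344.0], [625.0, 635.0, 637.0]]
side red 0 78 [[-413.0, -377.0, -373.0], [8.0, 36.0, 107.0], [530.0, 539.0, 544.0]]
side red 1 40 [[-379.0, -375.0, -373.0], [115.0, 159.0, 205.0], [534.0, 540.0, 543.0]]
wrist green 0 47 [[-381.0, -379.0, -378.0], [12.0, 62.0, 95.0], [542.0, 543.0, 543.0]]
wrist green 1 38 [[-380.0, -379.0, -378.0], [115.0, 148.0, 206.0], [542.0, 542.0, 543.0]]
wrist red 0 5163 [[-379.0, -376.0, -375.0], [13.0, 60.0, 107.0], [535.0, 539.0, 543.0]]
wrist red 1 5197 [[-378.0, -376.0, -375.0], [113.0, 161.0, 207.0], [534.0, 538.0, 542.0]]
```

View pics/w5.png

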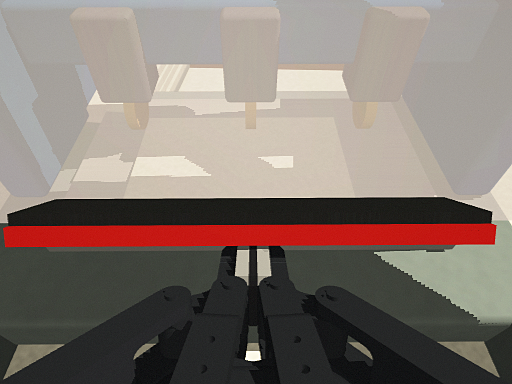

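View pics/s5.png

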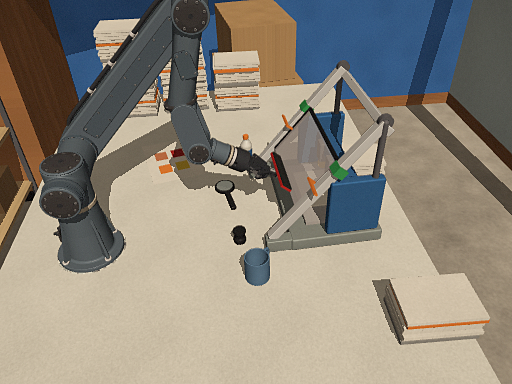

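The window has moved 16 mm, the fingers are under the lip, and the force is about 2.4 N along the rails. About 84 mm remain. I'll push 75 mm and then measure.

Call:
play_rows(increments=[[[0.005,0,0.001],[0,0,0],0],[[0.013,0,0.002],[0,0,0],0],[[0.022,0,0.004],[0,0,0],0],[[0.031,0,0.0055],[0,0,0],0],[[0.04,0,0.007],[0,0,0],0],[[0.049,0,0.0085],[0,0,0],0],[[0.058,0,0.01],[0,0,0],0],[[0.066,0,0.0115],[0,0,0],0],[[0.071,0,0.0125],[0,0,0],0],[[0.074,0,0.013],[0,0,0],0]])

```text
t: 9.05
tcp_pos: [0.6853, 0.1345, 0.2024]
tool_rot: [0.866, 0.016, 0.5, -0.009]
force: [-1.6, 2.0, -3.4]
finger_gap: -0.002
```

```bash
python3 - <<'E'
from h import *
s=manip.sense(); print(s['q'].round(3),s['force'])
print('n y u rel lip',np.stack([N,Y,U])@(s['tcp_pos']-LIP))
gauge('side','s6'); gauge('scene','c6');gauge('wrist','w6')
i=cv2.imread('pics/s6.png')[60:260,200:400]; cv2.imwrite('pics/s6c.png',cv2.resize(i,None,fx=3,fy=3,interpolation=2))
E
```

```text
[ 0.033  0.63   2.016  3.136  0.552 -1.568] [-1.63478924  2.04432647 -3.36208512]
n y u rel lip [-0.00334369 -0.00043725  0.08046272]
side green 0 178 [[-437.0, -410.0, -399.0], [-114.0, -109.0, -69.0], [699.0, 722.0, 735.0]]
side green 1 57 [[-413.0, -401.0, -396.0], [285.0, 297.0, 328.0], [712.0, 723.0, 733.0]]
side orange 0 73 [[-406.0, -386.0, -383.0], [-135.0, -92.0, -53.0], [708.0, 713.0, 715.0]]
side orange 1 47 [[-412.0, -386.0, -381.0], [269.0, 287.0, 345.0], [703.0, 712.0, 713.0]]
side red 0 80 [[-413.0, -377.0, -374.0], [7.0, 34.0, 105.0], [609.0, 615.0, 619.0]]
side red 1 44 [[-379.0, -376.0, -373.0], [112.0, 155.0, 208.0], [611.0, 615.0, 619.0]]
scene green 0 8 [[-407.0, -405.0, -403.0], [-108.0, -103.0, -99.0], [733.0, 734.0, 736.0]]
scene green 1 28 [[-414.0, -404.0, -401.0], [291.0, 292.0, 331.0], [712.0, 729.0, 734.0]]
scene orange 0 223 [[-409.0, -393.0, -386.0], [-129.0, -83.0, -52.0], [711.0, 714.0, 717.0]]
scene orange 1 217 [[-411.0, -391.0, -384.0], [274.0, 294.0, 351.0], [710.0, 713.0, 716.0]]
wrist green 0 19 [[-380.0, -379.0, -379.0], [13.0, 74.0, 91.0], [618.0, 618.0, 619.0]]
wrist green 1 13 [[-386.0, -379.0, -378.0], [123.0, 168.0, 200.0], [609.0, 618.0, 618.0]]
wrist red 0 5141 [[-379.0, -376.0, -375.0], [13.0, 60.0, 107.0], [610.0, 614.0, 618.0]]
wrist red 1 5252 [[-378.0, -376.0, -375.0], [113.0, 161.0, 207.0], [610.0, 614.0, 618.0]]
```

View pics/s6c.png

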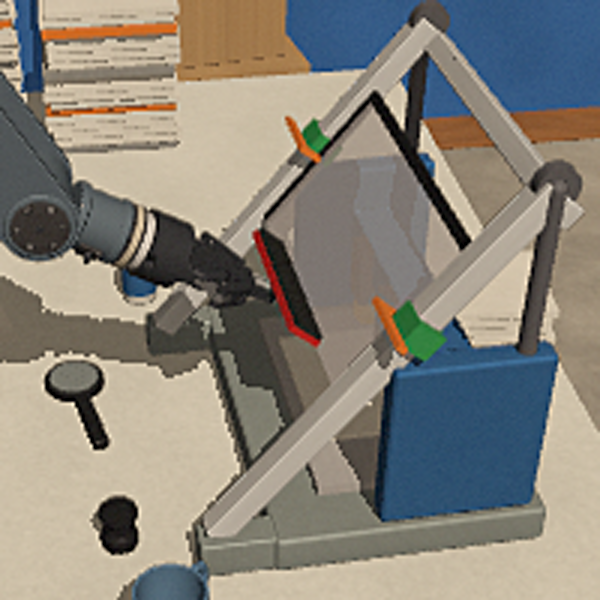

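Pointers are at u ≈ 713.5 mm and the band centre at ≈ 721 mm, so 8 mm remain.

Call:
play_rows(increments=[[[0.002,0,0],[0,0,0],0],[[0.004,0,0.001],[0,0,0],0],[[0.006,0,0.001],[0,0,0],0],[[0.0075,0,0.001],[0,0,0],0],[[0.0075,0,0.001],[0,0,0],0],[[0.0075,0,0.001],[0,0,0],0]])

```text
t: 9.8
tcp_pos: [0.6897, 0.1343, 0.2078]
tool_rot: [0.866, 0.015, 0.5, -0.009]
force: [-0.3, 0.8, -2.8]
finger_gap: 0.001
```

```bash
python3 - <<'E'
from h import *
s=manip.sense(); print(s['q'].round(3),s['force'])
print('n y u rel lip',np.stack([N,Y,U])@(s['tcp_pos']-LIP))
gauge('side','s7'); gauge('scene','c7')
i=cv2.imread('pics/s7.png')[60:260,200:400]; cv2.imwrite('pics/s7c.png',cv2.resize(i,None,fx=3,fy=3,interpolation=2))
E
```

```text
[ 0.033  0.62   2.003  3.136  0.528 -1.568] [-0.32342353  0.8263043  -2.77476967]
n y u rel lip [-0.00326118 -0.00083182  0.08742328]
side green 0 150 [[-438.0, -415.0, -399.0], [-114.0, -109.0, -31.0], [697.0, 724.0, 735.0]]
side green 1 46 [[-413.0, -401.0, -384.0], [210.0, 295.0, 327.0], [655.0, 725.0, 733.0]]
side orange 0 73 [[-402.0, -386.0, -382.0], [-135.0, -92.0, -53.0], [707.0, 719.0, 722.0]]
side orange 1 42 [[-408.0, -387.0, -378.0], [270.0, 283.0, 346.0], [713.0, 719.0, 721.0]]
side red 0 80 [[-412.0, -377.0, -373.0], [8.0, 34.0, 100.0], [617.0, 622.0, 626.0]]
side red 1 46 [[-380.0, -376.0, -372.0], [114.0, 156.0, 208.0], [617.0, 622.0, 626.0]]
scene green 0 9 [[-405.0, -405.0, -403.0], [-107.0, -103.0, -79.0], [732.0, 735.0, 736.0]]
scene green 1 22 [[-412.0, -403.0, -401.0], [291.0, 292.0, 331.0], [722.0, 731.0, 736.0]]
scene orange 0 233 [[-410.0, -393.0, -386.0], [-128.0, -82.0, -51.0], [718.0, 721.0, 723.0]]
scene orange 1 226 [[-412.0, -391.0, -385.0], [274.0, 299.0, 353.0], [715.0, 719.0, 723.0]]
```

View pics/s7c.png

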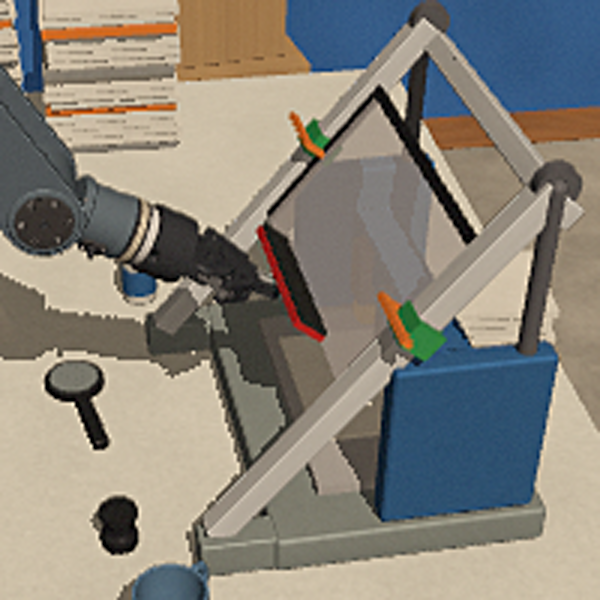

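Pointers are at 719–721 mm inside the band (706–736 mm), on both sides. I'll lower off the lip, then back out.

Call:
play_rows(increments=[[[-0.004,0,-0.001],[0,0,0],0],[[-0.01,0,-0.002],[0,0,0],0],[[-0.018,0,-0.004],[0,0,0],0],[[-0.024,0,-0.008],[0,0,0],0],[[-0.027,0,-0.022],[0,0,0],0],[[-0.027,0,-0.042],[0,0,0],0],[[-0.027,0,-0.065],[0,0,0],0],[[-0.027,0,-0.085],[0,0,0],0],[[-0.027,0,-0.1],[0,0,0],0],[[-0.027,0,-0.105],[0,0,0],0]])

```text
t: 10.9
tcp_pos: [0.5836, 0.1308, 0.2372]
tool_rot: [0.866, 0.016, 0.499, -0.009]
force: [1.4, -0.4, -1.0]
finger_gap: 0.002
```

Call:
play_rows(increments=[[[0,0,0],[0,0,0],0],[[0,0,0],[0,0,0],0],[[0,0,0],[0,0,0],0],[[0,0,0],[0,0,0],0]])

```text
t: 11.3
tcp_pos: [0.5857, 0.1306, 0.2365]
tool_rot: [0.866, 0.015, 0.5, -0.009]
force: [-1.0, 0.8, -0.3]
finger_gap: -0.001
```

```bash
python3 - <<'E'
from h import *
s=manip.sense(); print(s['q'].round(3),s['qd'].round(3),s['force'],s['t'])
print('n y u rel lip',np.stack([N,Y,U])@(s['tcp_pos']-LIP))
gauge('side','s8'); gauge('scene','c8'); gauge('wrist','w8')
z=np.load('side0.npz');C0=cloud(z['d'],z['K'],z['R'],z['t'])
z=np.load('s8.npz'); C=cloud(z['d'],z['K'],z['R'],z['t'])
for n in ['mug','glue','loupe','magnifier']:
    r=manip.regions_of('side',n)
    if r: q=C[r[0]['region']&(z['d']>0)]; print(n,r[0]['rect'],np.round(np.median(q,0),3))
E
```

```text
[ 0.032  0.501  2.234  3.136  0.64  -1.568] [ 0.    -0.004  0.006 -0.     0.    -0.   ] [-1.00807201  0.76628801 -0.30183542] 11.3
n y u rel lip [ 0.09496645 -0.00064391  0.04250148]
side green 0 149 [[-438.0, -414.0, -399.0], [-114.0, -110.0, -27.0], [697.0, 725.0, 735.0]]
side green 1 45 [[-414.0, -401.0, -398.0], [289.0, 299.0, 329.0], [703.0, 725.0, 733.0]]
side orange 0 72 [[-404.0, -386.0, -382.0], [-136.0, -93.0, -53.0], [706.0, 719.0, 722.0]]
side orange 1 43 [[-411.0, -388.0, -380.0], [270.0, 283.0, 343.0], [713.0, 719.0, 721.0]]
side red 0 80 [[-411.0, -377.0, -374.0], [8.0, 35.0, 106.0], [618.0, 623.0, 627.0]]
side red 1 42 [[-379.0, -375.0, -371.0], [116.0, 160.0, 205.0], [618.0, 623.0, 626.0]]
scene green 0 8 [[-407.0, -404.0, -403.0], [-107.0, -102.0, -68.0], [731.0, 735.0, 737.0]]
scene green 1 20 [[-412.0, -403.0, -401.0], [291.0, 292.0, 331.0], [720.0, 729.0, 735.0]]
scene orange 0 231 [[-410.0, -393.0, -386.0], [-129.0, -82.0, -51.0], [718.0, 721.0, 724.0]]
scene orange 1 213 [[-412.0, -391.0, -386.0], [274.0, 299.0, 353.0], [715.0, 719.0, 723.0]]
wrist green 0 440 [[-415.0, -403.0, -379.0], [-76.0, -69.0, 100.0], [625.0, 708.0, 715.0]]
wrist green 1 317 [[-415.0, -406.0, -378.0], [116.0, 291.0, 292.0], [625.0, 705.0, 714.0]]
wrist orange 0 99 [[-556.0, -410.0, -405.0], [-62.0, -55.0, 3.0], [603.0, 714.0, 716.0]]
wrist orange 1 121 [[-555.0, -408.0, -402.0], [176.0, 277.0, 284.0], [604.0, 712.0, 715.0]]
wrist red 0 1845 [[-379.0, -376.0, -375.0], [13.0, 59.0, 107.0], [616.0, 621.0, 625.0]]
wrist red 1 1859 [[-379.0, -376.0, -375.0], [113.0, 162.0, 208.0], [616.0, 620.0, 624.0]]
mug [248.2, 247.5, 20.9, 42.9] [ 0.529 -0.208  0.053]
glue [243.2, 155.1, 6.3, 6.8] [0.548 0.439 0.017]
loupe [231.9, 225.9, 12.3, 16.4] [ 0.486 -0.037  0.045]
magnifier [218.1, 179.6, 16.6, 30.4] [0.458 0.244 0.015]
```

View pics/s8.png

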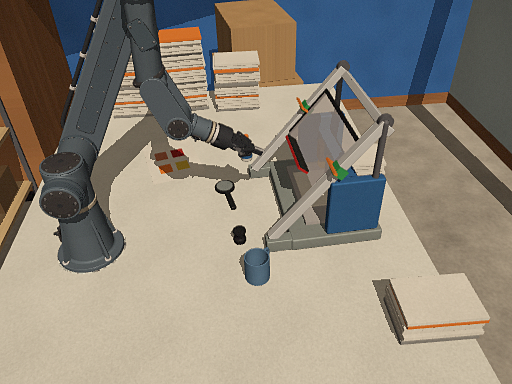

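View pics/w8.png

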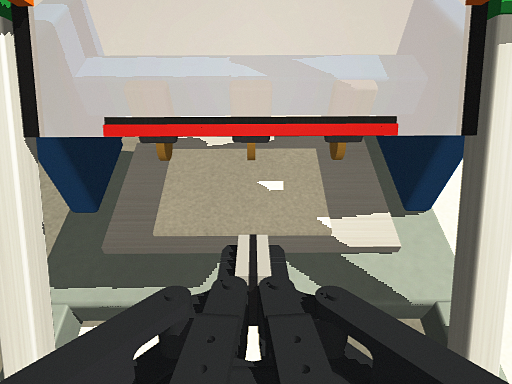

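The window held. I'll raise the hand a little, still clear, for a frontal check of pointers against bands.

Call:
play_rows(increments=[[[0.01,0,-0.008],[0,0,0],0],[[0.03,0,-0.02],[0,0,0],0],[[0.05,0,-0.035],[0,0,0],0],[[0.07,0,-0.05],[0,0,0],0],[[0.085,0,-0.06],[0,0,0],0],[[0.09,0,-0.065],[0,0,0],0],[[0.09,0,-0.065],[0,0,0],0],[[0.09,0,-0.065],[0,0,0],0],[[0.09,0,-0.065],[0,0,0],0]])

```text
t: 12.55
tcp_pos: [0.5734, 0.1302, 0.3455]
tool_rot: [0.867, 0.015, 0.498, -0.009]
force: [0.5, -0.4, -0.1]
finger_gap: -0.005
```

```bash
python3 - <<'E'
from h import *
s=manip.sense(); print(s['q'].round(3),s['qd'].round(3),s['force'],s['t'],s['tcp_pos'])
gauge('wrist','w9')
E
```

```text
[ 0.031  0.205  2.138  3.126  0.245 -1.558] [-0.002  0.004 -0.004  0.001 -0.003  0.   ] [ 0.4763674  -0.41866536 -0.07719476] 12.55 [0.57341952 0.13016225 0.34553238]
wrist green 0 1180 [[-412.0, -402.0, -400.0], [-109.0, -87.0, -69.0], [704.0, 723.0, 733.0]]
wrist green 1 1184 [[-412.0, -401.0, -399.0], [290.0, 309.0, 331.0], [703.0, 721.0, 732.0]]
wrist orange 0 597 [[-389.0, -385.0, -383.0], [-129.0, -89.0, -51.0], [714.0, 717.0, 719.0]]
wrist orange 1 628 [[-408.0, -384.0, -382.0], [271.0, 301.0, 340.0], [713.0, 715.0, 718.0]]
wrist red 0 955 [[-378.0, -376.0, -375.0], [14.0, 59.0, 107.0], [617.0, 621.0, 625.0]]
wrist red 1 988 [[-379.0, -376.0, -375.0], [113.0, 162.0, 208.0], [616.0, 621.0, 624.0]]
```

View pics/w9.png

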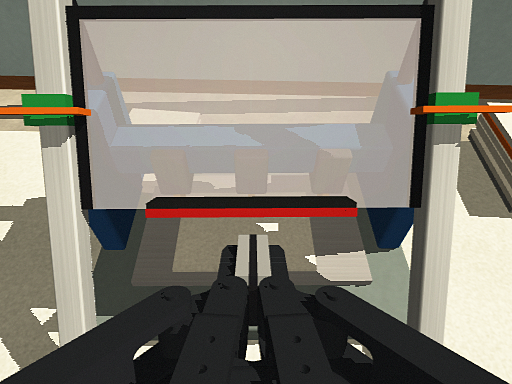

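Both pointers (row 110) sit mid-band (rows 94–126), and the hand is clear. Signing off.

```bash
python3 - <<'E'
from station import manip
print(manip.sign_off())
E
```

```text
the job is handed in; nothing more can be done
None
```

The guard window is up with both orange pointers inside the green bands, and I handed the job in at about 12.6 s with the arm clear of everything. I pushed it up about 100 mm along the rails with the shut fingertips under the red lip, and the fingers never touched its black top. I then lowered off the lip and backed away.

**Last checks:**
- **Pointers:** measured along the rails with the wrist camera, they stand at 715–717 mm and the bands run from about 703 to 733 mm. They are roughly 2 mm below mid-band on both sides. The side and scene cameras read the pointers 3–4 mm higher, which is still inside.
- **Window:** it did not move after I let go.
- **Forces:** force readings at the stops during the push were about 2–4 N, and near zero once clear.
- **Mug, loupe and magnifier:** they read within about 7 mm of where they started, which is roughly the spread of the readings.
- **Glue bottle:** it was mostly hidden by the arm in the last check. The part that showed was in its starting place, and the arm had not gone near it.

**One thing out of line:** during the first reorientation, forearm joint 4 came to rest at its lower limit. It read -1.431 rad against a stated -1.43, and I moved it away on the next move. I could not tell whether that 0.001 rad counts as passing the range.

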